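# Lay machined parts on their check outlines

## Task

The measuring bench is ready for the next inspection: put each of the four machined parts (gear, brass bushing, aluminium link, blue guide block) on the white disc that shows its outline. Each part must stand flat on its disc, right way up and centred on its outline, with the link and the guide block turned to line up with theirs.

Things in the scene. Friction and masses are not known exactly. Their poses are not given: they have to be found in the camera images.
- gear: Spur gear lying flat: dark steel toothed wheel 71 mm across the tooth tips and 14 mm thick, with a round bright-steel hub 28 mm in diameter standing up from its middle to 36 mm above the underside (black bore on top). 0.25 kg. Origin at the centre of its underside, z up. Loose, stands on the table at the start. Round, its yaw does not matter.
- bushing: Flanged brass bushing standing on its flange: smooth flange 54 mm in diameter and 10 mm thick, then a round body 34 mm in diameter up to 40 mm above the underside (black bore on top). 0.28 kg. Origin at the centre of its underside, z up. Loose, stands on the table at the start. Round, its yaw does not matter.
- link: Aluminium connecting link lying flat, dumbbell-shaped from above: 102 mm long (along its x), 20 mm thick throughout, two round eyes 30 mm in diameter centred 36 mm either side of the middle, joined by a straight web 16 mm wide (along its y). 0.14 kg. Origin at the centre of its underside, z up. Loose, stands on the table at the start. Same after a half turn.
- guide: Blue guide block: base 66 mm long (x) by 42 mm wide (y) by 16 mm thick, with a rib 66 mm long and 18 mm wide (y) along its middle, up to 36 mm above the underside. 0.22 kg. Origin at the centre of its underside, z up. Loose, stands on the table at the start. Same after a half turn.
- gear_disc: Fixed white disc, 120 mm across and 6 mm thick, lying on the table, with a flat dark-teal printed silhouette of the gear: a toothed wheel 83 mm over the teeth. Origin at the centre of the disc's underside, z up; its top is at z = 6 mm. Yaw does not matter.
- bushing_disc: Fixed white disc, 120 mm across and 6 mm thick, lying on the table, with a flat dark-teal printed silhouette of the bushing: a smooth circle 62 mm in diameter. Origin at the centre of the disc's underside, z up; its top is at z = 6 mm. Yaw does not matter.
- link_disc: Fixed white disc, 120 mm across and 6 mm thick, lying on the table, with a flat dark-teal printed silhouette of the link: a dumbbell 110 mm long, 4 mm larger than the link all round. Origin at the centre of the disc's underside, z up; its top is at z = 6 mm. The silhouette's length lies along the disc's x.
- guide_disc: Fixed white disc, 120 mm across and 6 mm thick, lying on the table, with a flat dark-teal printed silhouette of the guide block: a rectangle 74 by 50 mm, 4 mm larger than the block all round. Origin at the centre of the disc's underside, z up; its top is at z = 6 mm. The silhouette's length lies along the disc's x.
Things that resemble listed ones, but are neither listed nor needed, are in the scene too. Of the things that look like the link, the smallest one is meant. Of the things like the guide, leave any that is purple; of the rest the larger one is meant.

How it is judged:
At the end, for the whole second after the job is handed in: Each part rests flat and still on top of its own disc (within 3 mm in height, tilt under 0.1 rad), its centre within 12 mm of the disc's centre; link and guide block are within 0.2 rad of their outlines' direction (either way round) (horizontal distance between gear and gear_disc below 0.012 m and z of gear in the frame of gear_disc between 0.003 and 0.009 m and angle between each of gear, bushing, link, guide's own z axis and vertical below 0.1 rad and linear speed of each of gear, bushing, link, guide below 0.02 m/s and angular speed of each of gear, bushing, link, guide below 0.2 rad/s and horizontal distance between bushing and bushing_disc below 0.012 m and z of bushing in the frame of bushing_disc between 0.003 and 0.009 m and horizontal distance between link and link_disc below 0.012 m and z of link in the frame of link_disc between 0.003 and 0.009 m and angle between the x axis of link and the x axis of link_disc, either way round below 0.2 rad and horizontal distance between guide and guide_disc below 0.012 m and z of guide in the frame of guide_disc between 0.003 and 0.009 m and angle between the x axis of guide and the x axis of guide_disc, either way round below 0.2 rad); the robot touches nothing.
It also fails if it takes over 102 s, if anything falls off the work surface, if the arm or the gripper's body presses on something with over 40 N, if the wrist force passes 120 N, or if a joint passes its speed limit or range.

## Robot

A 7-joint arm with a two-finger parallel gripper is mounted at the origin on the work surface. World frame = base frame: x ahead of the robot, y to its left, z up, the work surface at z = 0. Lengths are in m, angles in rad, forces in N, time in s.
With the tool pointing down it reaches from about 0.4 to 0.85 m from the base axis. Payload 4.5 kg.
Tool frame: the origin (TCP) lies where the fingers leave the gripper's body, on its centre line; the fingertips stand 64 mm ahead of it and the grasp point (between the pads) lies 45 mm ahead of it; z points along the fingers, y is the line along which they close (so a half turn about z gives the same grasp; the last joint's range is limited). The gripper opens to 88 mm and grips with 3 to 60 N. Pads are 18 mm wide; open, the fingers measure 123 mm over their backs; the gripper's body (75 mm by 187 mm) begins 45 mm behind the grasp point.
Start: joints at [-1.089, 0.689, -0.195, 1.565, 0.157, 0.902, -0.215], TCP at [0.271, 0.563, 0.303] pointing down, gripper open.
Joint ranges: [-3.01, 3.01], [-0.46, 2.08], [-1.47, 1.51], [0.13, 2.56], [-1, 4.14], [0.04, 2.09], [-2.66, 2.66]. Speed limits (rad/s): [2.57, 2.57, 3.14, 3.14, 3.14, 3.14, 3.14].

## Interface

Orientations are given as a unit quaternion [x, y, z, w].
In Python, from plant import r gives the robot as it stands.
- The arm moves only by the tool play_rows, never from a script. Its arguments are lists of equal length, an entry for each row: "translation": the shift along the tool's x, y, z in m, a list of three; "delta_rot": the turn, a rotation vector about the tool's x, y, z in degrees, a list of three; "grip": the opening, from -1 (shut) to 1 (fully open). In form: {"translation": [[x, y, z], ...], "delta_rot": [[rx, ry, rz], ...], "grip": [grip, ...]}. A call has 1 to 20 rows; each row shifts and turns the commanded pose from where the row before left it, along the tool's axes as they then stand; what a row does not reach is not made up. A row lasts 1/8 s, in which the tool goes at most 62.5 mm and 10.7 degrees, less where a joint would pass 70% of its speed; a pose out of reach is approached as far as the arm can. A call with a gripper value outside its range is refused whole. The fingers move at their own pace and stop on an object; "squeeze" is the grip in N (left out, the last holds). Time passes only in rows, so rows that do not move let the fingers close. It gives the time, the measured TCP pose, the force, the opening and the grip force at its end, in the units of the state.
- r.get_state(): the state, without advancing time (a new reading comes with each control period).
- r.snapshot(name): name is "side" or "top"; returns the picture (400x640x3 uint8, blue, green, red); there is no depth.
- r.get_calibration(name): a dict with "intrinsics" (3x3 intrinsics, pixels), "eye" and "rotation" of the camera in the world. Camera axes: x right, y up, looking along -z (the intrinsics and any distortion apply to the point x, -y, -z); pixel columns grow to the right and rows downward; lengths in m; the calibration is good to about 2 mm. A picture is of the moment at which its call begins. get_calibration takes no time and is no camera call.
- r.finish_job(): hands the job in; it is judged then, once.
Trained networks look in the newest picture that a camera, given by its name, has taken for a name from the list of things; names that differ only in an ending like _2 or _b are one class to them, and where a whole thing is asked for, a point or a joint stands for the part that bears it (a point fixed in the world has none). Each returns a list of dicts, best first, with "confidence" (0 to 1); they miss things now and then, are a little off and sometimes report something else, mostly with a low value. They report only what shows in the picture. A call takes as long as a camera call. They do not tell look-alikes from the thing itself.
- r.look_for(camera, target): "point" ([x, y, z] in m, in world coordinates, good to about 4 mm: the middle of the surface that is visible of it).
- r.silhouettes(camera, target): "pixels" (400x640 bool, what is visible of it).
The state is a dict: "clock": time; "q": joint angles; "qd": joint speeds; "joint_torque": joint torques, N m; "tool_pos": TCP position; "eef_rot": TCP orientation; "contact_force": force on the tool from outside, world axes, zero at the start; "moment": the same for the moment, N m; "opening": opening from 0.0 (shut) to 1.0 (fully open); "finger_force": force on a finger pad.
Only numpy, scipy, OpenCV 4.12 (cv2) and the standard library are available. Lean on these libraries where they do the work, as an engineer would, in place of code of your own. Each camera call takes 0.05 s, during which the arm holds its last target. There are 200 camera calls.

## Working session

There is one attempt and no reset: what is moved stays moved. The work goes in short steps, Python scripts to look and compute and a tool call to move; the robot and the scene stay as the last step left them, time stands still between calls to the robot, and variables do not carry over. Pictures are saved under pics/ and viewed, at most 14 in all, crops included, and the job is handed in when it is done.

Besides the shell and the picture viewer there is one more tool, called as a command line: name --argument value ..., lists and objects as JSON in quotes. play_rows: Moves the arm, as the interface text tells. Its arguments: {"type":"object","properties":{"translation":{"type":"array","items":{"type":"array","items":{"type":"number"}}},"delta_rot":{"type":"array","items":{"type":"array","items":{"type":"number"}}},"grip":{"type":"array","items":{"type":"number"}},"squeeze":{"type":"number"}},"required":["translation","delta_rot","grip"]}

```bash
mkdir -p pics; cat > h.py <<'E'
import numpy as np, cv2
from plant import r
def cal(n):
    c=r.get_calibration(n); return np.array(c["intrinsics"]),np.array(c["eye"]),np.array(c["rotation"])
def pix2w(n,uv,z):
    K,e,R=cal(n); uv=np.atleast_2d(np.asarray(uv,float))
    d=np.c_[uv,np.ones(len(uv))]@np.linalg.inv(K).T*[1,-1,-1]@R.T
    return e+d*((z-e[2])/d[:,2])[:,None]
def w2pix(n,p):
    K,e,R=cal(n); c=(np.atleast_2d(p)-e)@R*[1,-1,-1]; q=c@K.T; return q[:,:2]/q[:,2:]
E
python3 - <<'E'
from h import *
for n in("top","side"):
    im=r.snapshot(n); cv2.imwrite(f"pics/{n}0.png",im)
    K,e,R=cal(n); print(n,e.round(3),K[0,0].round(1),R[:,2].round(2), r.get_calibration(n).keys())
    for t in "gear bushing link guide gear_disc bushing_disc link_disc guide_disc".split():
        for d in r.look_for(n,t):
            print(t,round(d["confidence"],2),np.round(d["point"],3),w2pix(n,d["point"])[0].round())
print(r.get_state())
E
```

```text
Traceback (most recent call last):
IndexError: too many indices for array: array is 1-dimensional, but 2 were indexed
```

View pics/top0.png

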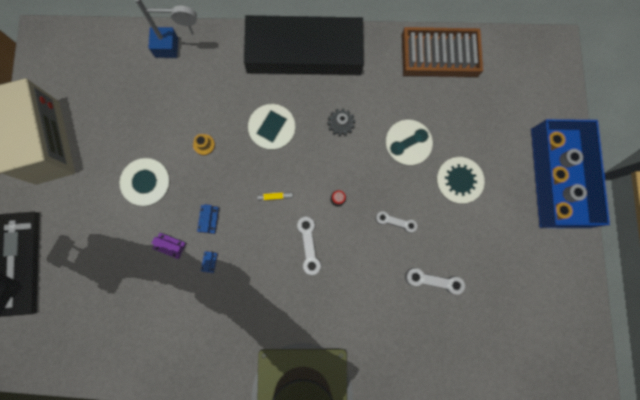

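The top view shows three silver links (smallest at 397,222), blue guides at (208,218) and (209,261), a purple one at (168,245), the gear at (341,122), the bushing at (203,144), and four discs. The rotation comes back in another format, so I'll check that.

```bash
python3 - <<'E'
from plant import r
c=r.get_calibration("top"); print(c)
E
sed -i 's/^from plant/from scipy.spatial.transform import Rotation\nfrom plant/; s/np.array(c\["rotation"\])/Rm(c["rotation"])/' h.py
cat >> h.py <<'E'
def Rm(x):
    x=np.array(x,float)
    return Rotation.from_quat(x).as_matrix() if x.size==4 else (Rotation.from_rotvec(x).as_matrix() if x.ndim==1 else x)
E
python3 - <<'E'
from h import *
for n in("top","side"):
    im=r.snapshot(n); cv2.imwrite(f"pics/{n}1.png",im)
    K,e,R=cal(n); print(n,e.round(3),K[0,0].round(1),R[:,2].round(2))
    for t in "gear bushing link guide gear_disc bushing_disc link_disc guide_disc".split():
        for d in r.look_for(n,t):
            print(t,round(d["confidence"],2),np.round(d["point"],3),w2pix(n,d["point"])[0].round())
im=cv2.imread("pics/top1.png")
cv2.imwrite("pics/crop1.png",cv2.resize(im[90:310,110:500],None,fx=2.05,fy=2.05,interpolation=cv2.INTER_CUBIC))
print(r.get_state())
E
```

```text
{'intrinsics': array([[416.27447768,   0.        , 312.97332199],
       [  0.        , 416.27447768, 203.33652767],
       [  0.        ,   0.        ,   1.        ]]), 'eye': array([0.28026427, 0.0036508 , 1.02304933]), 'rotation': array([ 0.047083  , -0.06771608, -0.70382025,  0.70557408])}
top [0.28  0.004 1.023] 416.3 [-0.16  0.03  0.99]
gear 0.82 [ 0.656 -0.091  0.011] [339. 122.]
bushing 0.68 [0.589 0.245 0.018] [204. 146.]
link 0.91 [ 0.343 -0.014  0.029] [308. 245.]
link 0.8 [ 0.402 -0.226  0.022] [395. 221.]
link 0.56 [ 0.258 -0.312  0.03 ] [434. 281.]
guide 0.72 [0.339 0.322 0.013] [168. 247.]
guide 0.69 [0.4   0.228 0.022] [208. 221.]
guide 0.67 [0.301 0.223 0.013] [209. 263.]
gear_disc 0.7 [ 0.511 -0.394  0.003] [458. 179.]
bushing_disc 0.78 [0.5   0.393 0.005] [143. 181.]
link_disc 0.68 [ 0.607 -0.264  0.005] [406. 142.]
guide_disc 0.88 [0.641 0.082 0.01 ] [270. 128.]
side [-0.039 -0.534  0.828] 466.6 [-0.46 -0.49  0.74]
gear 0.86 [ 0.648 -0.102  0.014] [404. 194.]
bushing 0.71 [0.584 0.238 0.016] [294. 136.]
link 0.94 [ 0.399 -0.232  0.02 ] [373. 285.]
link 0.78 [ 0.33
[... 540 characters left out ...]
,  0.68907284, -0.19461684,  1.5652951 ,  0.15728524,
        0.90246716, -0.21510634]), 'qd': array([-3.38399928e-05,  1.98853778e-04,  2.21200952e-04, -3.15733717e-04,
       -1.17456083e-03,  2.16448063e-03, -3.38514710e-04]), 'joint_torque': array([-1.80151761e-05, -5.27494669e+01, -1.26722004e+00, -1.53745651e+01,
       -5.19412709e-02, -8.63346013e-04,  2.31369586e-05]), 'tool_pos': array([0.27058863, 0.56342085, 0.30276141]), 'eef_rot': array([ 2.22020999e-01,  9.75041882e-01,  7.15468940e-05, -4.36216295e-06]), 'contact_force': array([ 0.80918104,  0.15247795, -0.07308321]), 'moment': array([-0.0319712 , -0.01357052, -0.03756823]), 'finger_force': 0.0, 'opening': 1.0017357703212109}
```

View pics/crop1.png

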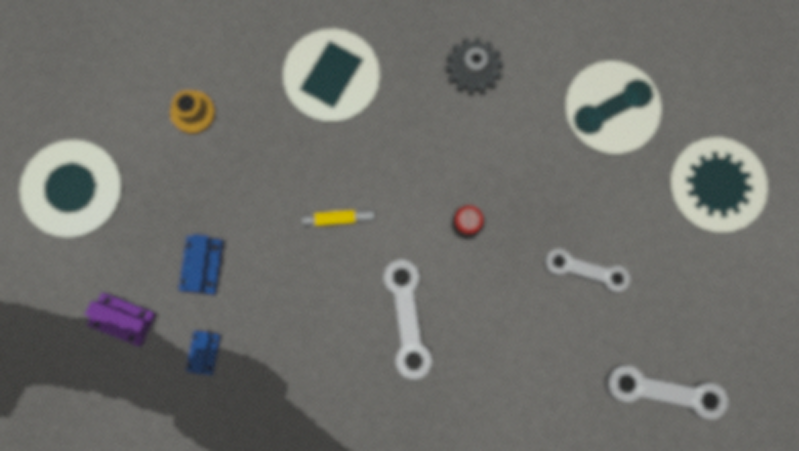

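View pics/side1.png

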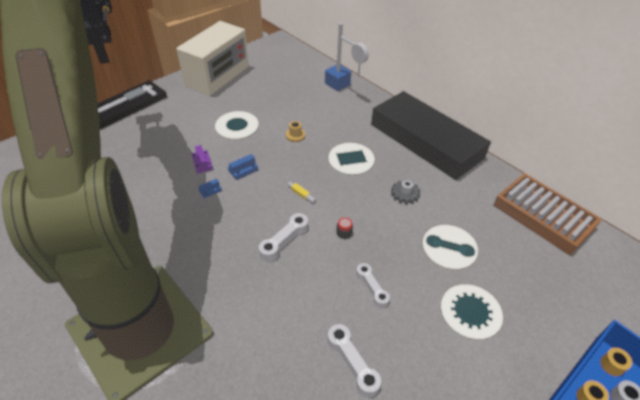

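Candidates:
- **Links:** (308,245) and (436,281) are large. (397,222) is the smallest, so it is the one meant.
- **Guides:** (168,245) is purple, so I leave it. Of the blue ones, (208,218) is larger than (209,261), so it is the one meant.

The enlarged crop confirms both. Next I fit models to the silhouettes.

```bash
cat > fit.py <<'E'
from h import *
from scipy.optimize import minimize
a=np.linspace(0,2*np.pi,40,endpoint=False); C=np.c_[np.cos(a),np.sin(a)]
box=lambda l,w:np.array([[1,1],[1,-1],[-1,-1],[-1,1]])*[l/2,w/2]
M={"gear":[(C*.0345,0,.014),(C*.014,.014,.036)],"bushing":[(C*.027,0,.01),(C*.017,.01,.04)],
"link":[(C*.015+[.036,0],0,.02),(C*.015-[.036,0],0,.02),(box(.072,.016),0,.02)],
"guide":[(box(.066,.042),0,.016),(box(.066,.018),.016,.036)],"disc":[(C*.06,0,.006)]}
S=4
def render(n,name,p,z0=0):
    m=np.zeros((400*S,640*S),np.uint8); c,s=np.cos(p[2]),np.sin(p[2])
    for P,a,b in M[name]:
        q=P@np.array([[c,s],[-s,c]])+p[:2]
        w=np.r_[np.c_[q,np.full(len(q),a+z0)],np.c_[q,np.full(len(q),b+z0)]]
        uv=(w2pix(n,w)+.5)*S-.5
        cv2.fillConvexPoly(m,cv2.convexHull(uv.astype(np.float32)).round().astype(np.int32),1)
    return m>0
def mask(n,name,xy):
    L=r.silhouettes(n,name); t=w2pix(n,[*xy,.01])[0]
    f=lambda d:np.linalg.norm(np.argwhere(d["pixels"]).mean(0)[::-1]-t)
    L=[d for d in L if d["pixels"].any()]; d=min(L,key=f)
    return cv2.resize(d["pixels"].astype(np.float32),None,fx=S,fy=S,interpolation=cv2.INTER_LINEAR)>.5
def fit(name,p0,masks,z0=0,yaws=(0,)):
    key="disc" if "disc" in name else name
    def cost(p): return sum(1-(lambda m:(m&k).sum()/(m|k).sum())(render(n,key,p,z0)) for n,k in masks.items())
    b=None
    for y in yaws:
        o=minimize(cost,[p0[0],p0[1],y],method="Nelder-Mead",options=dict(initial_simplex=np.array([p0[0],p0[1],y])+np.array([[0,0,0],[.008,0,0],[0,.008,0],[0,0,.25]]),maxiter=70))
        if b is None or o.fun<b.fun:b=o
    return b.x,b.fun/len(masks)
def outline(n,p):   # yaw and centre of dark print on the disc, rectified
    g=np.linspace(-.056,.056,225); X,Y=np.meshgrid(p[0]+g,p[1]+g,indexing="ij")
    uv=w2pix(n,np.c_[X.ravel(),Y.ravel(),np.full(X.size,.006)]).astype(np.float32).reshape(225,225,2)
    im=cv2.cvtColor(cv2.remap(IM[n],uv,None,cv2.INTER_CUBIC),cv2.COLOR_BGR2GRAY)
    k=(cv2.threshold(im,0,1,cv2.THRESH_OTSU)[1]==0)&(np.hypot(X-p[0],Y-p[1])<.056)
    P=np.c_[X[k],Y[k]]; w,v=np.linalg.eigh(np.cov(P.T)); return P.mean(0),np.arctan2(v[1,1],v[0,1])
IM={}
E
python3 - <<'E'
from fit import *
import fit as F
for n in("top","side"): IM[n]=r.snapshot(n)
P0={"gear":(.652,-.096),"bushing":(.587,.242),"link":(.4,-.229),"guide":(.4,.224),"gear_disc":(.508,-.395),"bushing_disc":(.496,.392),"link_disc":(.606,-.268),"guide_disc":(.643,.08)}
for t,p in P0.items():
    ys=(0,.8,1.6,2.4) if t in("link","guide") else (0,)
    for cams in (["top"],["side"],["top","side"]):
        try:
            mk={n:mask(n,t,p) for n in cams}
            x,f=fit(t,p,mk,yaws=ys); print(t,cams,x.round(4),round(f,3), [(c.round(4),round(float(w),3)) for c,w in (outline(n,x) for n in cams)] if "disc" in t else "")
        except Exception as e: print(t,cams,e)
print(r.get_state()["clock"])
E
```

```text
gear ['top'] [ 0.6567 -0.0973 -0.0116] 0.07 
gear ['side'] [ 0.6625 -0.0926 -0.2501] 0.082 
gear ['top', 'side'] [ 0.6577 -0.0962  0.02  ] 0.12 
bushing ['top'] [0.5964 0.2495 0.1027] 0.074 
bushing ['side'] [ 0.6003  0.2519 -0.7345] 0.157 
bushing ['top', 'side'] [0.5964 0.2496 0.0999] 0.12 
link ['top'] [ 0.4012 -0.2276  1.2781] 0.076 
link ['side'] [ 0.4041 -0.2268  1.2917] 0.043 
link ['top', 'side'] [ 0.4028 -0.2271  1.275 ] 0.109 
guide ['top'] [ 0.4061  0.2318 -0.0979] 0.064 
guide ['side'] [ 0.4092  0.2354 -0.0919] 0.069 
guide ['top', 'side'] [ 0.4068  0.2328 -0.0963] 0.1 
gear_disc ['top'] [ 0.5096 -0.3975  0.1817] 0.023 [(array([ 0.5102, -0.3993]), 1.702)]
gear_disc ['side'] [ 0.514  -0.3964 -0.0088] 0.028 [(array([ 0.5126, -0.3972]), 3.027)]
gear_disc ['top', 'side'] [ 0.511  -0.3974  0.1064] 0.043 [(array([ 0.5102, -0.3993]), 1.743), (array([ 0.5126, -0.3972]), 2.695)]
bushing_disc ['top'] [0.5    0.3929 0.1381] 0.03 [(array([0.5007, 0.3918]), 1.414)]
bushing_disc ['side'] [ 0.504   0.3961 -0.3237] 0.028 [(array([0.503 , 0.3933]), 2.503)]
bushing_disc ['top', 'side'] [0.5016 0.3934 0.0855] 0.053 [(array([0.5007, 0.3918]), 1.655), (array([0.503 , 0.3933]), 2.531)]
link_disc ['top'] [ 0.6085 -0.2701  0.1324] 0.028 [(array([ 0.6086, -0.2714]), 2.071)]
link_disc ['side'] [ 0.6109 -0.2678  0.0097] 0.024 [(array([ 0.6108, -0.2694]), 2.07)]
link_disc ['top', 'side'] [ 0.6094 -0.2688 -0.0432] 0.037 [(array([ 0.6085, -0.2713]), 2.071), (array([ 0.6108, -0.2694]), 2.071)]
guide_disc ['top'] [0.6455 0.0819 0.2104] 0.04 [(array([0.6469, 0.0802]), 2.627)]
guide_disc ['side'] [ 0.6497  0.0835 -0.1056] 0.041 [(array([0.6492, 0.0818]), 2.633)]
guide_disc ['top', 'side'] [0.6478 0.0823 0.1487] 0.057 [(array([0.6469, 0.0802]), 2.625), (array([0.6492, 0.0819]), 2.634)]
2.65
```

```bash
cat > plan.py <<'E'
from h import *
def plan(x,y,z,part_yaw=None):
    s=r.get_state(); R=Rotation.from_quat(s["eef_rot"]).as_matrix(); p=s["tool_pos"]
    psi=np.arctan2(R[1,1],R[0,1]); d=0
    if part_yaw is not None: d=(part_yaw+np.pi/2-psi+np.pi/2)%np.pi-np.pi/2
    v=lambda R2:((np.array([x,y,z])-p)@R2*1000).round(1)
    R2=R@Rotation.from_rotvec([0,0,-d]).as_matrix()
    print("t",round(s["clock"],2),"pos",p.round(4),"tilt",np.round(R[:,2],3),"open",round(s["opening"],3),"ff",round(s["finger_force"],1),"q",s["q"].round(2))
    print("rz deg",round(-np.degrees(d),1),"shift mm after turn",v(R2))
E
python3 -c "
from plan import *
plan(.407,.233,.2,-.095)"
```

```text
t 2.65 pos [0.2706 0.5634 0.3027] tilt [ 0.  0. -1.] open 1.005 ff 0.0 q [-1.09  0.69 -0.19  1.57  0.16  0.9  -0.22]
rz deg -20.2 shift mm after turn [-167.1 -316.   102.7]
```

play_rows --translation '[[0, 0, 0], [0, 0, 0], [0, 0, 0], [-0.0167, -0.0316, 0.0103], [-0.0167, -0.0316, 0.0103], [-0.0167, -0.0316, 0.0103], [-0.0167, -0.0316, 0.0103], [-0.0167, -0.0316, 0.0103], [-0.0167, -0.0316, 0.0103], [-0.0167, -0.0316, 0.0103], [-0.0167, -0.0316, 0.0103], [-0.0167, -0.0316, 0.0103], [-0.0167, -0.0316, 0.0103], [0, 0, 0], [0, 0, 0], [0, 0, 0]]' --delta_rot '[[0, 0, -6.7], [0, 0, -6.7], [0, 0, -6.8], [0, 0, 0], [0, 0, 0], [0, 0, 0], [0, 0, 0], [0, 0, 0], [0, 0, 0], [0, 0, 0], [0, 0, 0], [0, 0, 0], [0, 0, 0], [0, 0, 0], [0, 0, 0], [0, 0, 0]]' --grip '[0.5, 0.5, 0.5, 0.5, 0.5, 0.5, 0.5, 0.5, 0.5, 0.5, 0.5, 0.5, 0.5, 0.5, 0.5, 0.5]' --squeeze 25

```text
clock: 4.65
tool_pos: [0.4066, 0.2345, 0.2001]
eef_rot: [0.047, 0.999, 0.001, 0.0]
contact_force: [0.3, 0.5, -0.6]
opening: 0.747
finger_force: 0.0
```

```bash
python3 -c "
from plan import *
plan(.407,.233,.069,-.095)"
```

```text
t 4.65 pos [0.4066 0.2345 0.2001] tilt [ 0.001  0.002 -1.   ] open 0.747 ff 0.0 q [-0.46  0.68 -0.25  2.12  0.42  0.39  0.42]
rz deg 0.1 shift mm after turn [ -0.5  -1.7 131.1]
```

play_rows --translation '[[0, -0.0015, 0.025], [0, 0, 0.025], [0, 0, 0.025], [0, 0, 0.025], [0, 0, 0.02], [0, 0, 0.008], [0, 0, 0.003], [0, 0, 0], [0, 0, 0], [0, 0, 0], [0, 0, 0], [0, 0, 0], [0, 0, 0], [0, 0, 0], [0, 0, -0.005], [0, 0, -0.015], [0, 0, -0.025], [0, 0, -0.025], [0, 0, -0.01], [0, 0, 0]]' --delta_rot '[[0, 0, 0], [0, 0, 0], [0, 0, 0], [0, 0, 0], [0, 0, 0], [0, 0, 0], [0, 0, 0], [0, 0, 0], [0, 0, 0], [0, 0, 0], [0, 0, 0], [0, 0, 0], [0, 0, 0], [0, 0, 0], [0, 0, 0], [0, 0, 0], [0, 0, 0], [0, 0, 0], [0, 0, 0], [0, 0, 0]]' --grip '[0.5, 0.5, 0.5, 0.5, 0.5, 0.5, 0.5, 0.5, -1, -1, -1, -1, -1, -1, -1, -1, -1, -1, -1, -1]' --squeeze 25

```text
clock: 7.15
tool_pos: [0.4075, 0.2317, 0.1493]
eef_rot: [0.048, 0.999, 0.0, -0.0]
contact_force: [0.4, -1.3, -2.3]
opening: 0.477
finger_force: 25.0
```

```bash
python3 -c "
from plan import *
plan(.648,.081,.15,2.63)
im=r.snapshot('side'); print(w2pix('side',r.get_state()['tool_pos'])); cv2.imwrite('pics/s2.png',cv2.resize(im[90:270,130:390],None,fx=3,fy=3))"
```

```text
t 7.15 pos [0.4075 0.2317 0.1493] tilt [-0.  0. -1.] open 0.477 ff 25.0 q [-0.43  0.79 -0.29  2.15  0.74  0.31  0.12]
rz deg 23.8 shift mm after turn [-283.5  -13.7   -0.8]
[[235.96642002 124.14714202]]
```

View pics/s2.png

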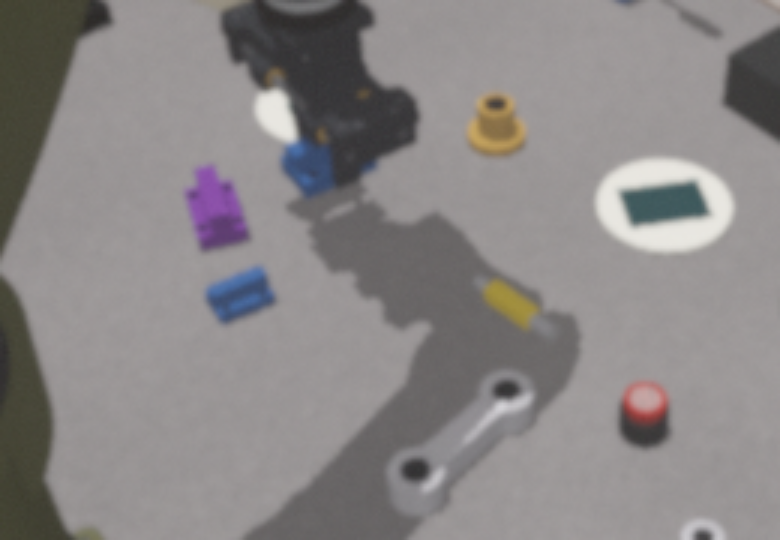

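The guide is in the gripper: the opening is 42 mm, matching its base width, and the blue block hangs below the fingers at about (325,165) in the crop. Now I carry it.

play_rows --translation '[[0, 0, 0], [0, 0, 0], [0, 0, 0], [-0.0315, -0.0015, 0], [-0.0315, -0.0015, 0], [-0.0315, -0.0015, 0], [-0.0315, -0.0015, 0], [-0.0315, -0.0015, 0], [-0.0315, -0.0015, 0], [-0.0315, -0.0015, 0], [-0.0315, -0.0015, 0], [-0.0315, -0.0015, 0], [0, 0, 0], [0, 0, 0], [0, 0, 0]]' --delta_rot '[[0, 0, 7.9], [0, 0, 7.9], [0, 0, 8], [0, 0, 0], [0, 0, 0], [0, 0, 0], [0, 0, 0], [0, 0, 0], [0, 0, 0], [0, 0, 0], [0, 0, 0], [0, 0, 0], [0, 0, 0], [0, 0, 0], [0, 0, 0]]' --grip '[-1, -1, -1, -1, -1, -1, -1, -1, -1, -1, -1, -1, -1, -1, -1]'

```text
clock: 9.07
tool_pos: [0.6468, 0.0828, 0.1484]
eef_rot: [0.251, 0.968, -0.0, -0.001]
contact_force: [-0.1, 1.1, -2.4]
opening: 0.474
finger_force: 25.0
```

```bash
python3 -c "
from plan import *
plan(.648,.081,.076,2.63)"
```

```text
t 9.07 pos [0.6468 0.0828 0.1484] tilt [-0.003 -0.    -1.   ] open 0.474 ff 25.0 q [ 0.03  0.95 -0.44  1.58  0.54  0.74  0.41]
rz deg 0.2 shift mm after turn [-2.1 -0.9 72.4]
```

play_rows --translation '[[-0.002, -0.001, 0.02], [0, 0, 0.02], [0, 0, 0.015], [0, 0, 0.008], [0, 0, 0.005], [0, 0, 0.004], [0, 0, 0], [0, 0, 0], [0, 0, 0], [0, 0, 0], [0, 0, 0], [0, 0, -0.01], [0, 0, -0.03], [0, 0, -0.04], [0, 0, -0.03], [0, 0, 0]]' --delta_rot '[[0, 0, 0], [0, 0, 0], [0, 0, 0], [0, 0, 0], [0, 0, 0], [0, 0, 0], [0, 0, 0], [0, 0, 0], [0, 0, 0], [0, 0, 0], [0, 0, 0], [0, 0, 0], [0, 0, 0], [0, 0, 0], [0, 0, 0], [0, 0, 0]]' --grip '[-1, -1, -1, -1, -1, -1, -1, 0.3, 0.3, 0.3, 0.3, 0.3, 0.3, 0.3, 0.3, 0.3]'

```text
clock: 11.08
tool_pos: [0.6509, 0.0802, 0.1902]
eef_rot: [0.253, 0.968, 0.001, 0.002]
contact_force: [-0.2, 0.6, -1.2]
opening: 0.648
finger_force: 0.0
```

```bash
python3 -c "
from plan import *
plan(.598,.2505,.18,None)"
```

```text
t 11.07 pos [0.6509 0.0802 0.1902] tilt [ 0.005  0.001 -1.   ] open 0.648 ff 0.0 q [ 0.05  0.9  -0.47  1.55  0.51  0.81  0.44]
rz deg -0.0 shift mm after turn [129.4 122.6  10.2]
```

play_rows --translation '[[0.0216, 0.0204, 0.0017], [0.0216, 0.0204, 0.0017], [0.0216, 0.0204, 0.0017], [0.0216, 0.0204, 0.0017], [0.0216, 0.0204, 0.0017], [0.0216, 0.0204, 0.0017], [0, 0, 0], [0, 0, 0], [0, 0, 0]]' --delta_rot '[[0, 0, 0], [0, 0, 0], [0, 0, 0], [0, 0, 0], [0, 0, 0], [0, 0, 0], [0, 0, 0], [0, 0, 0], [0, 0, 0]]' --grip '[0.3, 0.3, 0.3, 0.3, 0.3, 0.3, 0.3, 0.3, 0.3]'

```text
clock: 12.2
tool_pos: [0.5968, 0.2477, 0.1764]
eef_rot: [0.254, 0.967, -0.001, -0.0]
contact_force: [0.5, 0.1, -0.6]
opening: 0.649
finger_force: 0.0
```

```bash
python3 -c "
from plan import *
plan(.598,.2505,.079,None)
im=r.snapshot('side'); cv2.imwrite('pics/s3.png',cv2.resize(im[60:240,200:460],None,fx=3,fy=3))"
```

```text
t 12.2 pos [0.5968 0.2477 0.1764] tilt [-0.001 -0.002 -1.   ] open 0.649 ff 0.0 q [-0.24  0.9  -0.43  1.59  0.49  0.76  0.17]
rz deg -0.0 shift mm after turn [ 0.3  3.3 97.4]
```

View pics/s3.png

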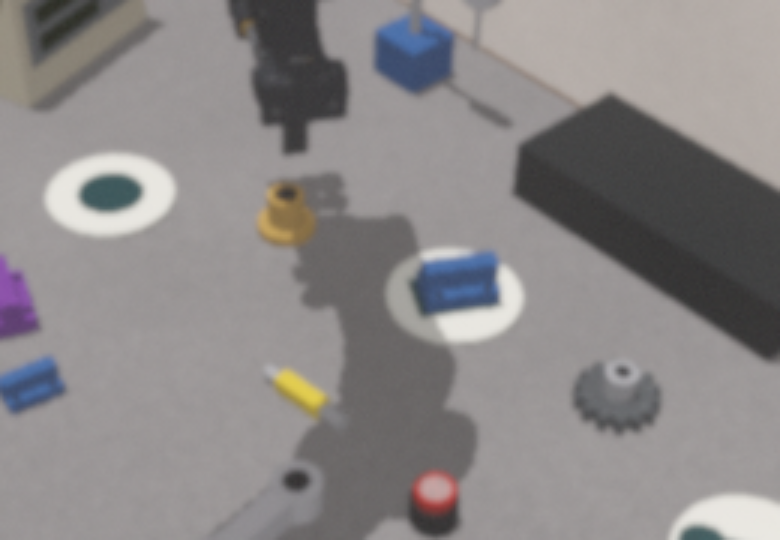

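The guide stands on its disc at (457,285) in the crop. The bushing, at (287,212), is below the open gripper.

play_rows --translation '[[0, 0.003, 0.025], [0, 0, 0.025], [0, 0, 0.025], [0, 0, 0.014], [0, 0, 0.006], [0, 0, 0.002], [0, 0, 0], [0, 0, 0], [0, 0, 0], [0, 0, 0], [0, 0, 0], [0, 0, 0], [0, 0, 0], [0, 0, -0.005], [0, 0, -0.02], [0, 0, -0.025], [0, 0, -0.02], [0, 0, 0], [0, 0, 0]]' --delta_rot '[[0, 0, 0], [0, 0, 0], [0, 0, 0], [0, 0, 0], [0, 0, 0], [0, 0, 0], [0, 0, 0], [0, 0, 0], [0, 0, 0], [0, 0, 0], [0, 0, 0], [0, 0, 0], [0, 0, 0], [0, 0, 0], [0, 0, 0], [0, 0, 0], [0, 0, 0], [0, 0, 0], [0, 0, 0]]' --grip '[0.3, 0.3, 0.3, 0.3, 0.3, 0.3, 0.3, -1, -1, -1, -1, -1, -1, -1, -1, -1, -1, -1, -1]'

```text
clock: 14.62
tool_pos: [0.5972, 0.2521, 0.1494]
eef_rot: [0.253, 0.968, -0.001, -0.001]
contact_force: [-0.0, -0.0, -2.8]
opening: 0.378
finger_force: 25.0
```

```bash
python3 -c "
from plan import *
plan(.502,.393,.145,None)"
```

```text
t 14.62 pos [0.5972 0.2521 0.1494] tilt [-0.002 -0.001 -1.   ] open 0.378 ff 25.0 q [-0.25  0.94 -0.41  1.59  0.51  0.72  0.16]
rz deg -0.0 shift mm after turn [151.9  76.5   4.4]
```

play_rows --translation '[[0.0253, 0.0128, 0], [0.0253, 0.0128, 0], [0.0253, 0.0128, 0], [0.0253, 0.0128, 0], [0.0253, 0.0128, 0], [0.0253, 0.0125, 0], [0, 0, 0], [0, 0, 0], [0, 0, 0]]' --delta_rot '[[0, 0, 0], [0, 0, 0], [0, 0, 0], [0, 0, 0], [0, 0, 0], [0, 0, 0], [0, 0, 0], [0, 0, 0], [0, 0, 0]]' --grip '[-1, -1, -1, -1, -1, -1, -1, -1, -1]'

```text
clock: 15.75
tool_pos: [0.5034, 0.3916, 0.1493]
eef_rot: [0.254, 0.967, -0.001, -0.0]
contact_force: [0.9, 0.2, -3.2]
opening: 0.376
finger_force: 25.0
```

```bash
python3 -c "
from plan import *
plan(.502,.393,.086,None)"
```

```text
t 15.75 pos [0.5034 0.3916 0.1493] tilt [-0.001 -0.002 -1.   ] open 0.376 ff 25.0 q [-0.53  0.92 -0.37  1.63  0.48  0.69 -0.09]
rz deg -0.0 shift mm after turn [ 2.   0.7 63.3]
```

play_rows --translation '[[0.002, 0.001, 0.02], [0, 0, 0.02], [0, 0, 0.012], [0, 0, 0.006], [0, 0, 0.003], [0, 0, 0.002], [0, 0, 0], [0, 0, 0], [0, 0, 0], [0, 0, 0], [0, 0, 0], [0, 0, -0.01], [0, 0, -0.03], [0, 0, -0.04], [0, 0, -0.03], [0, 0, 0]]' --delta_rot '[[0, 0, 0], [0, 0, 0], [0, 0, 0], [0, 0, 0], [0, 0, 0], [0, 0, 0], [0, 0, 0], [0, 0, 0], [0, 0, 0], [0, 0, 0], [0, 0, 0], [0, 0, 0], [0, 0, 0], [0, 0, 0], [0, 0, 0], [0, 0, 0]]' --grip '[-1, -1, -1, -1, -1, -1, -1, 0.3, 0.3, 0.3, 0.3, 0.3, 0.3, 0.3, 0.3, 0.3]'

```text
clock: 17.75
tool_pos: [0.5023, 0.3964, 0.2]
eef_rot: [0.253, 0.968, 0.002, 0.001]
contact_force: [-0.7, -0.1, 0.1]
opening: 0.647
finger_force: 0.0
```

```bash
python3 -c "
from plan import *
plan(.659,-.095,.18,None)"
```

```text
t 17.75 pos [0.5023 0.3964 0.2   ] tilt [ 0.003  0.004 -1.   ] open 0.647 ff 0.0 q [-0.52  0.86 -0.41  1.6   0.45  0.77 -0.07]
rz deg -0.0 shift mm after turn [-376.9 -352.1   18.7]
```

play_rows --translation '[[-0.029, -0.0271, 0.001], [-0.029, -0.0271, 0.001], [-0.029, -0.0271, 0.001], [-0.029, -0.0271, 0.001], [-0.029, -0.0271, 0.001], [-0.029, -0.0271, 0.001], [-0.029, -0.0271, 0.001], [-0.029, -0.0271, 0.001], [-0.029, -0.0271, 0.001], [-0.029, -0.0271, 0.001], [-0.029, -0.0271, 0.001], [-0.029, -0.0271, 0.001], [-0.029, -0.0271, 0.001], [0, 0, 0], [0, 0, 0], [0, 0, 0]]' --delta_rot '[[0, 0, 0], [0, 0, 0], [0, 0, 0], [0, 0, 0], [0, 0, 0], [0, 0, 0], [0, 0, 0], [0, 0, 0], [0, 0, 0], [0, 0, 0], [0, 0, 0], [0, 0, 0], [0, 0, 0], [0, 0, 0], [0, 0, 0], [0, 0, 0]]' --grip '[0.2, 0.2, 0.2, 0.2, 0.2, 0.2, 0.2, 0.2, 0.2, 0.2, 0.2, 0.2, 0.2, 0.2, 0.2, 0.2]'

```text
clock: 19.75
tool_pos: [0.6576, -0.0942, 0.1838]
eef_rot: [0.251, 0.968, 0.0, -0.001]
contact_force: [-0.2, -0.3, -0.2]
opening: 0.601
finger_force: 0.0
```

```bash
python3 -c "
from plan import *
plan(.659,-.095,.082,None)"
```

```text
t 19.75 pos [ 0.6576 -0.0942  0.1838] tilt [-0.002  0.001 -1.   ] open 0.601 ff 0.0 q [ 0.33  0.92 -0.49  1.52  0.53  0.84  0.7 ]
rz deg -0.0 shift mm after turn [ -1.8  -0.  101.8]
```

play_rows --translation '[[-0.002, 0, 0.025], [0, 0, 0.025], [0, 0, 0.025], [0, 0, 0.017], [0, 0, 0.007], [0, 0, 0.002], [0, 0, 0], [0, 0, 0], [0, 0, 0], [0, 0, 0], [0, 0, 0], [0, 0, 0], [0, 0, 0], [0, 0, -0.005], [0, 0, -0.02], [0, 0, -0.025], [0, 0, -0.02], [0, 0, 0], [0, 0, 0]]' --delta_rot '[[0, 0, 0], [0, 0, 0], [0, 0, 0], [0, 0, 0], [0, 0, 0], [0, 0, 0], [0, 0, 0], [0, 0, 0], [0, 0, 0], [0, 0, 0], [0, 0, 0], [0, 0, 0], [0, 0, 0], [0, 0, 0], [0, 0, 0], [0, 0, 0], [0, 0, 0], [0, 0, 0], [0, 0, 0]]' --grip '[0.2, 0.2, 0.2, 0.2, 0.2, 0.2, 0.2, -1, -1, -1, -1, -1, -1, -1, -1, -1, -1, -1, -1]'

```text
clock: 22.12
tool_pos: [0.6591, -0.0976, 0.1524]
eef_rot: [0.253, 0.968, -0.001, -0.001]
contact_force: [0.2, -0.0, -3.6]
opening: 0.311
finger_force: 25.0
```

```bash
python3 -c "
from plan import *
plan(.511,-.398,.152,None)"
```

```text
t 22.12 pos [ 0.6591 -0.0976  0.1524] tilt [-0.002 -0.001 -1.   ] open 0.311 ff 25.0 q [ 0.32  0.96 -0.47  1.53  0.56  0.79  0.68]
rz deg -0.0 shift mm after turn [ -17.6 -334.5    0.9]
```

play_rows --translation '[[-0.002, -0.0372, 0], [-0.002, -0.0372, 0], [-0.002, -0.0372, 0], [-0.002, -0.0372, 0], [-0.002, -0.0372, 0], [-0.002, -0.0372, 0], [-0.002, -0.0372, 0], [-0.002, -0.0372, 0], [-0.002, -0.0372, 0], [0, 0, 0], [0, 0, 0], [0, 0, 0]]' --delta_rot '[[0, 0, 0], [0, 0, 0], [0, 0, 0], [0, 0, 0], [0, 0, 0], [0, 0, 0], [0, 0, 0], [0, 0, 0], [0, 0, 0], [0, 0, 0], [0, 0, 0], [0, 0, 0]]' --grip '[-1, -1, -1, -1, -1, -1, -1, -1, -1, -1, -1, -1]'

```text
clock: 23.62
tool_pos: [0.5127, -0.3964, 0.1529]
eef_rot: [0.251, 0.968, 0.0, -0.0]
contact_force: [-1.2, 0.4, -2.9]
opening: 0.31
finger_force: 25.0
```

```bash
python3 -c "
from plan import *
plan(.511,-.398,.089,None)"
```

```text
t 23.62 pos [ 0.5127 -0.3964  0.1529] tilt [-0.001  0.001 -1.   ] open 0.31 ff 25.0 q [ 0.86  0.95 -0.52  1.59  0.62  0.77  1.13]
rz deg -0.0 shift mm after turn [ 0.6 -2.3 63.9]
```

play_rows --translation '[[0.0005, -0.002, 0.02], [0, 0, 0.02], [0, 0, 0.012], [0, 0, 0.006], [0, 0, 0.003], [0, 0, 0.003], [0, 0, 0], [0, 0, 0], [0, 0, 0], [0, 0, 0], [0, 0, 0], [0, 0, -0.01], [0, 0, -0.03], [0, 0, -0.04], [0, 0, -0.03], [0, 0, 0]]' --delta_rot '[[0, 0, 0], [0, 0, 0], [0, 0, 0], [0, 0, 0], [0, 0, 0], [0, 0, 0], [0, 0, 0], [0, 0, 0], [0, 0, 0], [0, 0, 0], [0, 0, 0], [0, 0, 0], [0, 0, 0], [0, 0, 0], [0, 0, 0], [0, 0, 0]]' --grip '[-1, -1, -1, -1, -1, -1, -1, 0.2, 0.2, 0.2, 0.2, 0.2, 0.2, 0.2, 0.2, 0.2]'

```text
clock: 25.62
tool_pos: [0.5119, -0.4003, 0.2024]
eef_rot: [0.253, 0.968, -0.001, 0.002]
contact_force: [-0.4, -0.6, 0.0]
opening: 0.598
finger_force: 0.0
```

```bash
python3 -c "
from plan import *
plan(.4025,-.227,.18,1.28)"
```

```text
t 25.62 pos [ 0.5119 -0.4003  0.2024] tilt [ 0.004 -0.003 -1.   ] open 0.598 ff 0.0 q [ 0.88  0.89 -0.56  1.56  0.58  0.85  1.16]
rz deg 77.4 shift mm after turn [ 134.7 -154.6   21.4]
```

play_rows --translation '[[0, 0, 0], [0, 0, 0], [0, 0, 0], [0, 0, 0], [0, 0, 0], [0, 0, 0], [0, 0, 0], [0, 0, 0], [0, 0, 0], [0, 0, 0], [0, 0, 0], [-0.0224, 0.0258, 0.0033], [-0.0224, 0.0258, 0.0033], [-0.0224, 0.0258, 0.0033], [-0.0224, 0.0258, 0.0033], [-0.0224, 0.0258, 0.0033], [-0.0224, 0.0258, 0.0033], [0, 0, 0], [0, 0, 0], [0, 0, 0]]' --delta_rot '[[0, 0, -9.3], [0, 0, -9.3], [0, 0, -9.3], [0, 0, -9.3], [0, 0, -9.3], [0, 0, -9.3], [0, 0, -9.3], [0, 0, -9.3], [0, 0, -9.3], [0, 0, -9.3], [0, 0, -9.6], [0, 0, 0], [0, 0, 0], [0, 0, 0], [0, 0, 0], [0, 0, 0], [0, 0, 0], [0, 0, 0], [0, 0, 0], [0, 0, 0]]' --grip '[0.2, 0.2, 0.2, 0.2, 0.2, 0.2, 0.2, 0.2, 0.2, 0.2, 0.2, 0.2, 0.2, 0.2, 0.2, 0.2, 0.2, 0.2, 0.2, 0.2]'

```text
clock: 28.12
tool_pos: [0.4012, -0.2275, 0.1792]
eef_rot: [-0.596, 0.803, -0.0, -0.0]
contact_force: [-0.7, -0.1, -0.1]
opening: 0.602
finger_force: 0.0
```

```bash
python3 -c "
from plan import *
plan(.4025,-.227,.069,1.28)"
```

```text
t 28.12 pos [ 0.4012 -0.2275  0.1792] tilt [-0.    -0.001 -1.   ] open 0.602 ff 0.0 q [ 1.01  0.92 -1.05  2.13  1.16  0.85  2.07]
rz deg -0.1 shift mm after turn [ -0.9  -1.2 110.2]
```

play_rows --translation '[[-0.001, -0.001, 0.025], [0, 0, 0.025], [0, 0, 0.025], [0, 0, 0.02], [0, 0, 0.01], [0, 0, 0.005], [0, 0, 0], [0, 0, 0], [0, 0, 0], [0, 0, 0], [0, 0, 0], [0, 0, 0], [0, 0, 0], [0, 0, 0], [0, 0, -0.005], [0, 0, -0.02], [0, 0, -0.025], [0, 0, -0.03], [0, 0, 0], [0, 0, 0]]' --delta_rot '[[0, 0, 0], [0, 0, 0], [0, 0, 0], [0, 0, 0], [0, 0, 0], [0, 0, 0], [0, 0, 0], [0, 0, 0], [0, 0, 0], [0, 0, 0], [0, 0, 0], [0, 0, 0], [0, 0, 0], [0, 0, 0], [0, 0, 0], [0, 0, 0], [0, 0, 0], [0, 0, 0], [0, 0, 0], [0, 0, 0]]' --grip '[0.2, 0.2, 0.2, 0.2, 0.2, 0.2, 0.2, -1, -1, -1, -1, -1, -1, -1, -1, -1, -1, -1, -1, -1]'

```text
clock: 30.62
tool_pos: [0.4012, -0.2262, 0.1487]
eef_rot: [-0.597, 0.802, 0.0, -0.001]
contact_force: [0.2, -0.6, -2.7]
opening: 0.178
finger_force: 25.0
```

```bash
python3 -c "
from plan import *
plan(.61,-.27,.15,2.07)
im=r.snapshot('side'); cv2.imwrite('pics/s4.png',cv2.resize(im[150:370,290:550],None,fx=2.7,fy=2.7))"
```

```text
t 30.62 pos [ 0.4012 -0.2262  0.1487] tilt [-0.002 -0.001 -1.   ] open 0.178 ff 25.0 q [ 0.98  0.96 -0.99  2.15  1.25  0.81  2.  ]
rz deg -45.3 shift mm after turn [ 138.4 -162.3   -1.7]
```

View pics/s4.png

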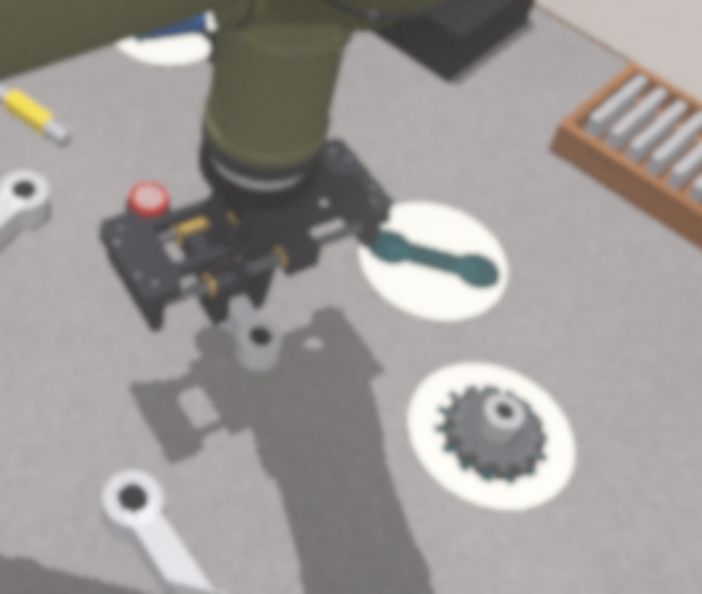

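The link is held across its web: the opening is 16 mm, and one eye shows at (260,340) in the crop. The gear sits on its disc at (490,435). I turn +134.7° rather than −45.3° to keep joint 7 inside its range.

play_rows --translation '[[0, 0, 0], [0, 0, 0], [0, 0, 0], [0, 0, 0], [0, 0, 0], [0, 0, 0], [0, 0, 0], [0, 0, 0], [0, 0, 0], [0, 0, 0], [0, 0, 0], [0, 0, 0], [0, 0, 0], [0, 0, 0], [0, 0, 0], [0, 0, 0]]' --delta_rot '[[0, 0, 9.6], [0, 0, 9.6], [0, 0, 9.6], [0, 0, 9.6], [0, 0, 9.6], [0, 0, 9.6], [0, 0, 9.6], [0, 0, 9.6], [0, 0, 9.6], [0, 0, 9.6], [0, 0, 9.6], [0, 0, 9.6], [0, 0, 9.6], [0, 0, 9.9], [0, 0, 0], [0, 0, 0]]' --grip '[-1, -1, -1, -1, -1, -1, -1, -1, -1, -1, -1, -1, -1, -1, -1, -1]'

```text
clock: 32.67
tool_pos: [0.4015, -0.2258, 0.1488]
eef_rot: [0.509, 0.861, -0.0, -0.001]
contact_force: [-0.6, -0.2, -1.8]
opening: 0.18
finger_force: 25.0
```

```bash
python3 -c "
from plan import *
plan(.61,-.27,.15,2.07)"
```

```text
t 32.67 pos [ 0.4015 -0.2258  0.1488] tilt [-0.002  0.    -1.   ] open 0.18 ff 25.0 q [ 0.77  0.83 -0.59  2.16  1.07  0.48 -0.17]
rz deg 0.2 shift mm after turn [-138.6  161.9   -1.6]
```

play_rows --translation '[[-0.0231, 0.027, 0], [-0.0231, 0.027, 0], [-0.0231, 0.027, 0], [-0.0231, 0.027, 0], [-0.0231, 0.027, 0], [-0.0231, 0.027, 0], [0, 0, 0], [0, 0, 0], [0, 0, 0]]' --delta_rot '[[0, 0, 0], [0, 0, 0], [0, 0, 0], [0, 0, 0], [0, 0, 0], [0, 0, 0], [0, 0, 0], [0, 0, 0], [0, 0, 0]]' --grip '[-1, -1, -1, -1, -1, -1, -1, -1, -1]'

```text
clock: 33.8
tool_pos: [0.6091, -0.2701, 0.1488]
eef_rot: [0.51, 0.86, -0.001, -0.001]
contact_force: [0.4, 0.6, -1.9]
opening: 0.179
finger_force: 25.0
```

```bash
python3 -c "
from plan import *
plan(.61,-.27,.0755,2.07)"
```

```text
t 33.8 pos [ 0.6091 -0.2701  0.1488] tilt [-0.003 -0.    -1.   ] open 0.179 ff 25.0 q [ 0.7   1.03 -0.72  1.52  0.8   0.91  0.21]
rz deg 0.1 shift mm after turn [-0.4  1.  73.3]
```

play_rows --translation '[[0, 0.001, 0.02], [0, 0, 0.02], [0, 0, 0.016], [0, 0, 0.01], [0, 0, 0.004], [0, 0, 0.0035], [0, 0, 0], [0, 0, 0], [0, 0, 0], [0, 0, 0], [0, 0, 0], [0, 0, -0.01], [0, 0, -0.03], [0, 0, -0.04], [0, 0, -0.03], [0, 0, -0.03], [0, 0, -0.03], [0, 0, 0]]' --delta_rot '[[0, 0, 0], [0, 0, 0], [0, 0, 0], [0, 0, 0], [0, 0, 0], [0, 0, 0], [0, 0, 0], [0, 0, 0], [0, 0, 0], [0, 0, 0], [0, 0, 0], [0, 0, 0], [0, 0, 0], [0, 0, 0], [0, 0, 0], [0, 0, 0], [0, 0, 0], [0, 0, 0]]' --grip '[-1, -1, -1, -1, -1, -1, -1, 0, 0, 0, 0, 0, 0, 0, 0, 0, 0, 0]'

```text
clock: 36.05
tool_pos: [0.6128, -0.2693, 0.249]
eef_rot: [0.51, 0.86, 0.0, 0.002]
contact_force: [0.1, -0.1, -0.2]
opening: 0.502
finger_force: 0.0
```

play_rows --translation '[[0.03, 0, 0], [0.03, 0, 0], [0.03, 0, 0], [0.03, 0, 0], [0.03, 0, 0], [0.03, 0, 0], [0.03, 0, 0], [0, 0, 0], [0, 0, 0]]' --delta_rot '[[0, 0, 0], [0, 0, 0], [0, 0, 0], [0, 0, 0], [0, 0, 0], [0, 0, 0], [0, 0, 0], [0, 0, 0], [0, 0, 0]]' --grip '[0, 0, 0, 0, 0, 0, 0, 0, 0]'

```text
clock: 37.17
tool_pos: [0.5109, -0.0861, 0.2453]
eef_rot: [0.511, 0.86, -0.001, -0.0]
contact_force: [0.3, 0.3, -1.1]
opening: 0.497
finger_force: 0.0
```

```bash
python3 - <<'E'
from fit import *
for n in("top","side"):
    IM[n]=r.snapshot(n); cv2.imwrite(f"pics/{n}9.png",IM[n])
P0={"gear":(.511,-.398,0),"bushing":(.502,.393,0),"link":(.61,-.27,2.07),"guide":(.648,.081,2.63)}
for t,p in P0.items():
    for n in("top","side"):
        try: x,f=fit(t,p,{n:mask(n,t,p)},z0=.006,yaws=(p[2],)); print(t,n,(x-p).round(4),round(f,3))
        except Exception as e: print(t,n,e)
a,b=IM["top"][80:220,110:500],IM["side"][90:360,210:530]
cv2.imwrite("pics/c9.png",np.vstack([cv2.resize(a,(640,230)),cv2.resize(b,(427,360)) if 0 else cv2.copyMakeBorder(cv2.resize(b,(427,360)),0,0,0,213,cv2.BORDER_CONSTANT)]))
print(r.get_state()["clock"])
E
```

```text
gear top operands could not be broadcast together with shapes (1,4) (3,) 
gear side operands could not be broadcast together with shapes (1,4) (3,) 
bushing top operands could not be broadcast together with shapes (1,4) (3,) 
bushing side operands could not be broadcast together with shapes (1,4) (3,) 
link top operands could not be broadcast together with shapes (1,4) (3,) 
link side operands could not be broadcast together with shapes (1,4) (3,) 
guide top operands could not be broadcast together with shapes (1,4) (3,) 
guide side operands could not be broadcast together with shapes (1,4) (3,) 
37.675
```

View pics/c9.png

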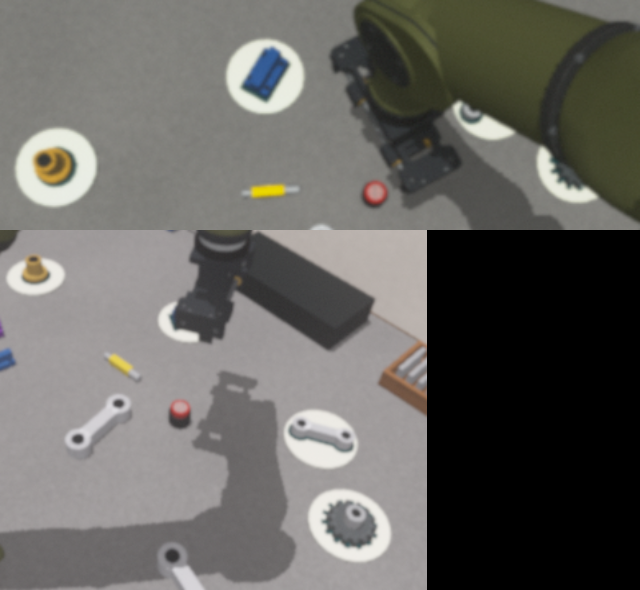

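All four parts are on their discs. In the side view (lower half), the link is at (322,433), the gear at (350,520) and the bushing at (35,268). In the top view (upper half), the guide is at (265,75). Now I check the centring numerically in the unobstructed views.

```bash
python3 - <<'E'
from fit import *
for n in("top","side"): r.snapshot(n)
P0={"gear":("side",.5125,-.397,0),"link":("side",.6108,-.2694,2.07),"bushing":("top",.5005,.3925,0),"guide":("top",.6463,.081,2.63)}
for t,(n,*p) in P0.items():
    x,f=fit(t,p,{n:mask(n,t,p[:2])},z0=.006,yaws=(p[2],)); print(t,n,(x-p).round(4),round(f,3))
E
```

```text
gear side [-0.0018 -0.0007  0.1756] 0.068
link side [ 0.003   0.003  -0.0017] 0.058
bushing top [0.0005 0.0036 0.1514] 0.045
guide top [ 0.0024 -0.0017  0.0212] 0.044
```

Every part is within 5 mm of its disc centre and 0.03 rad of its outline, well inside the limits, so I hand in.

```bash
python3 -c "
from plant import r
print(r.finish_job())"
```

```text
the job is handed in; nothing more can be done
None
```

All four parts are on their discs and the job was handed in at about 38 s; my last camera check put every part within 5 mm of centre, with the link and guide within 0.03 rad of their outlines (no verdict was returned).

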